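Load the red reel into the sprung reel stand

ROBOT

A 6-joint arm with a two-finger parallel gripper is mounted at the origin on the work surface. World frame = base frame: x ahead of the robot, y to its left, z up, the work surface at z = 0. Lengths are in mm, angles in rad, forces in N, time in s.
With the tool pointing down it reaches from about 350 to 875 mm from the base axis. Payload 4.2 kg.
Tool frame: the origin (TCP) lies at the very end of the fingers, on their centre line; the grasp point (between the pads) lies 19 mm behind it; z points along the fingers, y is the direction in which the jaws open and shut (so a half turn about z gives the same grasp; the last joint's range is limited). The gripper opens to 85 mm and grips with 20 to 120 N. Pads are 22 mm wide; open, the fingers measure 114 mm over their backs; the gripper's body (76 mm by 85 mm) begins 54 mm behind the grasp point. The pads swing forward as they close: fully open they stand 13 mm farther back than shut.
Start: joints at [1.522, 0.385, 0.008, 0, -1.194, -0.259], TCP at [189.319, 595.615, 231.312] pointing down, gripper open.
Joint ranges: [-3.14, 3.14], [-1.21, 2.06], [-1.07, 1.41], [-3.16, 2.05], [-2.99, -0.16], [-3.1, 3.1]. Speed limits (rad/s): [2.79, 2.79, 3.14, 3.14, 3.14, 3.14].

INTERFACE

Orientations are given as a unit quaternion [x, y, z, w].
In Python, from bench import arm, optics, job gives the robot as it stands.
- The arm moves only by the tool send_rows, never from a script. Its argument "steps" is a list that holds one entry, the list of rows, each a list of 5 numbers: the shift along the tool's x, y, z in cm, then the turn about the tool's z in rad, then the opening, from 0 (shut) to 1 (fully open). A call has 1 to 10 rows; each row shifts and turns the pose as measured when the row begins, along the tool's axes as they then stand; what a row does not reach is not made up. A row lasts 1/12 s, in which the tool goes at most 41.7 mm and 7.16 degrees, less where a joint would pass 70% of its speed; a pose out of reach is approached as far as the arm can. A call with a gripper value outside its range is refused whole. The fingers move at their own pace and stop on an object; the grip force is fixed at half the most. Time passes only in rows, so rows that do not move let the fingers close. It gives the time, the measured TCP pose, the force and the opening at its end, in the units of the state.
- arm.read_state(): the state, without advancing time (a new reading comes with each control period).
- optics.get_image(name): name is "scene" or "top" or "wrist"; returns (picture, depth): 384x512x3 uint8, blue, green, red; 384x512 float32, mm along the optical axis (not along the pixel's ray), 0 where there is no reading.
- optics.get_calibration(name): a dict with "K" (3x3 intrinsics, pixels), "rvec" (rotation vector, rad) and "tvec" (3), from world to camera coordinates, as OpenCV has them; the wrist camera has in their place "hand_eye" (4x4, takes a point from camera to tool coordinates, whose origin is the TCP and whose axes are the flange's). Camera axes: x right, y down, z forward; pixel columns grow to the right and rows downward; lengths in mm; the calibration is good to about 2 mm. A picture is of the moment at which its call begins: read the wrist's pose just before it. get_calibration takes no time and is no camera call.
- job.job_done(): hands the job in, once; it reports no verdict.
The state is a dict: "clock": time; "joints": joint angles; "joint_vel": joint speeds; "joint_efforts": joint torques, N m; "position": TCP position; "ee_rot": TCP orientation; "contact_force": force on the tool from outside, world axes, zero at the start; "wrist_torque": the same for the moment, N m; "gripper_width": finger opening in mm.
Only numpy, scipy, OpenCV 4.12 (cv2) and the standard library are available. Lean on these libraries where they do the work, as an engineer would, in place of code of your own. Each camera call takes 0.05 s, during which the arm holds its last target. There are 200 camera calls.

TASK

The blue reel stand on the stall is empty. Take the red reel, on its spring-loaded spindle, from the wooden rack, press the sprung end in so that the spindle fits between the stand's two cheeks, and let it spring out so that both ends sit fully home in the cups, either way round. Feel your way in gently without forcing anything against the stand, and leave everything else where it is.

Things in the scene. Friction and masses are not known exactly. Their poses are not given: they have to be found in the camera images.
- red_reel_mid (a point): Centre of the red reel, on its axis: barrel of red braid 34 mm across, 42 mm long between two white flanges (52 mm across, 3 mm thick), fixed on a steel spindle, about 150 g. Grip it across the barrel. y axis: along the spindle to its sprung end; it may have rolled about y. The steel tube (14 mm across) reaches 50 mm each way from the centre; a 10 mm ball-ended pin sticks out of each end.
- red_reel_sprung_tip (a point): Outermost point of the sprung (brass) pin, on the axis, 76.5 mm from the reel's centre with the spring free (153 mm from tip to tip). The pin goes up to 16 mm into the tube: 2.5 N starts it, then 0.3 N more per mm (about 5 N at 8 mm, 7.3 N at 16 mm), then it is solid. Axes as red_reel_mid.
- red_reel_plain_tip (a point): Outermost point of the rigid (dark steel) pin at the other end, on the axis, 76.5 mm from the reel's centre. Axes as red_reel_mid.
- stand: Empty reel stand, fixed: dark base 110 x 200 x 12 mm, origin under its centre on the table, y from cheek to cheek, z up. Two blue cheek plates, inner faces at y = +75 and -75 mm, tops 92 mm up. On each inner face is an aluminium channel with a groove and a cup. A seated spindle has a tip on each cheek plate, spring 3 mm pressed in. Polished (friction about 0.25); it takes 20 N at most.
- groove_left (a point): Point on the floor (web) of the +y channel's groove, stand frame (0, 70, 80) mm; axes as the stand. Web 5 mm thick; side lips reach 4 mm inward (to y = 66), leaving an upright groove 15 mm wide in x, centred here, open at the top. Below is the cup: a 13 x 13 mm square hole through the web, its floor the cheek plate (y = 75). Web and lips end 26 mm above the cup's centre.
- groove_right (a point): The same on the -y channel: stand frame (0, -70, 80) mm. Both channels are clamped at one height, set by the last user and not measured: cup centres 56 to 72 mm above the table, channel tops 82 to 98 mm. Feel for the cup by sliding the sprung pin down the groove, or look. With that tip at its cup's floor, press in more than 8 mm to bring the other tip down the opposite groove.
- rack: Wooden rack, fixed: base 220 x 100 x 10 mm, origin under its centre on the table, z up. Two rails at y = +38 and -38 mm (8 mm thick, about 50 mm high) with V notches at x = +55 and -55 mm carry the red and the blue reel by their tubes, spindles along y, axes 44 mm above the table; which reel is in which notch varies.
- blue_reel_mid (a point): Centre of the blue reel, of the same shape, on the rack; to be left alone. Axes as for the red reel.
- cup: Brown paper cup, 80 mm wide and 105 mm tall, origin under its centre; to be left alone.
- bobbin_white: Small white thread bobbin standing upright, 30 mm wide and 30 mm tall, origin under its centre; to be left alone.
- bobbin_green: Small green thread bobbin, as the white one, on the green mat; to be left alone.
- bobbin_gold: Small gold thread bobbin, as the white one, on the green mat; to be left alone.
- marker: Red marker pen 120 mm long, 13 mm thick, lying on the table along its x axis; to be left alone.
- scissors: Small scissors, 130 mm long, lying on the green mat; to be left alone.
- brush: Brush with a handle, lying on the table; to be left alone.
Mind the look-alikes: they are no part of the job. Leave any turquoise look-alike of the stand alone.

How it is judged (in metres and radians):
At the end, for the whole second after the job is handed in: Both tips of the red reel's spindle are in the stand's two cups, either way round: each tip more than 72.5 mm out from the stand's middle (the cup floors are at 75 mm), within 4 mm of the groove's centre line and 50 to 78 mm above the table (only the cups lie there), and the reel is released (((y of red_reel_sprung_tip in the frame of stand above 0.0725 m and y of red_reel_plain_tip in the frame of stand below -0.0725 m) or (y of red_reel_sprung_tip in the frame of stand below -0.0725 m and y of red_reel_plain_tip in the frame of stand above 0.0725 m)) and x of red_reel_sprung_tip in the frame of stand between -0.004 and 0.004 m and x of red_reel_plain_tip in the frame of stand between -0.004 and 0.004 m and height (world z) of red_reel_sprung_tip between 0.05 and 0.078 m and height (world z) of red_reel_plain_tip between 0.05 and 0.078 m); the robot touches nothing.
It fails at once if the stand is pushed with more than 20 N (pin jammed, spring driven solid, or cheek leant on) (contact force between stand and anything else above 20 N).
It fails at once if the blue reel is moved more than 15 mm (distance of blue_reel_mid from where it was at the start of the episode above 0.015 m).
It fails at once if something else on the table is moved more than 20 mm (distance of any of cup, bobbin_white, bobbin_green, bobbin_gold, marker, scissors, brush from where it was at the start of the episode above 0.02 m).
It also fails if it takes over 54 s, if anything falls off the work surface, if the arm or the gripper's body presses on something with over 40 N, if the wrist force passes 120 N, or if a joint passes its speed limit or range.

## Working session

There is one attempt and no reset: what is moved stays moved. The work goes in short steps, Python scripts to look and compute and a tool call to move; the robot and the scene stay as the last step left them, time stands still between calls to the robot, and variables do not carry over. Pictures are saved under pics/ and viewed, about 8 in all and at most 12, crops included, and the job is handed in when it is done.

Besides the shell and the picture viewer there is one more tool, called as a command line: name --argument value ..., lists and objects as JSON in quotes. send_rows: Moves the arm, as the interface text tells. Its arguments: {"type":"object","properties":{"steps":{"type":"array","items":{"type":"array","items":{"type":"array","items":{"type":"number"}}}}},"required":["steps"]}

```bash
mkdir -p pics && cat > h.py <<'E'
import numpy as np, cv2
from bench import arm, optics, job
from scipy.spatial.transform import Rotation as R
def cam(n, st=None):
    c=optics.get_calibration(n); K=np.array(c["K"],float)
    if n=="wrist":
        st=st or arm.read_state()
        T=np.eye(4);T[:3,:3]=R.from_quat(st["ee_rot"]).as_matrix();T[:3,3]=st["position"]
        M=T@np.array(c["hand_eye"]); return K,M[:3,:3],M[:3,3]
    Rm=cv2.Rodrigues(np.array(c["rvec"],float))[0]; return K,Rm.T,-Rm.T@np.array(c["tvec"],float).ravel()
def ray(C,u,v):
    K,Rw,o=C; d=Rw@np.linalg.inv(K)@np.array([u,v,1.]); return o,d
def onz(C,u,v,z):
    o,d=ray(C,u,v); return o+d*(z-o[2])/d[2]
def pts(C,dep):
    K,Rw,o=C; h,w=dep.shape; u,v=np.meshgrid(np.arange(w),np.arange(h))
    p=np.stack([(u-K[0,2])/K[0,0]*dep,(v-K[1,2])/K[1,1]*dep,dep],-1); return p@Rw.T+o
def tri(a,b):
    (o1,d1),(o2,d2)=a,b; A=np.stack([d1,-d2],1); s=np.linalg.lstsq(A,o2-o1,rcond=None)[0]
    p,q=o1+s[0]*d1,o2+s[1]*d2; return (p+q)/2,np.linalg.norm(p-q)
def proj(C,P):
    K,Rw,o=C; c=K@(Rw.T@(np.asarray(P,float)-o)); return c[:2]/c[2]
E
python3 - <<'E'
from h import *
s=arm.read_state(); print(s)
for n in("top","scene","wrist"):
    C=cam(n); im,d=optics.get_image(n); np.savez(f"{n}0.npz",im=im,d=d,K=C[0],R=C[1],o=C[2]); cv2.imwrite(f"pics/{n}0.png",im); print(n,C[2].round(),C[0][0,0])
a=[cv2.imread(f"pics/{n}0.png") for n in("top","scene")]
cv2.imwrite("pics/both.png",np.vstack(a)[:, :])
E
```

```text
{'clock': 0.0, 'joints': array([ 1.52161557e+00,  3.85550772e-01,  6.58344692e-03, -5.14842324e-04,
       -1.19400628e+00, -2.58581585e-01]), 'joint_vel': array([-0.00023367,  0.00146768,  0.00188374,  0.00051555,  0.0014406 ,
       -0.00041341]), 'joint_efforts': array([-5.13113100e-04, -3.92286336e+01,  1.88401937e+01,  4.18623403e+00,
       -4.68639715e-03, -6.65829951e-07]), 'position': array([189.13968336, 595.05639811, 230.20615185]), 'ee_rot': array([ 9.88168462e-01, -1.53368343e-01, -1.24176795e-04,  1.10768348e-03]), 'contact_force': array([-0.43816634, -0.833994  , -0.82125598]), 'wrist_torque': array([ 0.01598216, -0.00148867, -0.03559147]), 'gripper_width': 85.49141186788229}
top [ 467.  -37. 1066.] 409.8257133852594
scene [1177. -107.  677.] 351.2503787294623
wrist [257. 573. 373.] 265.5381050660894
```

View pics/top0.png

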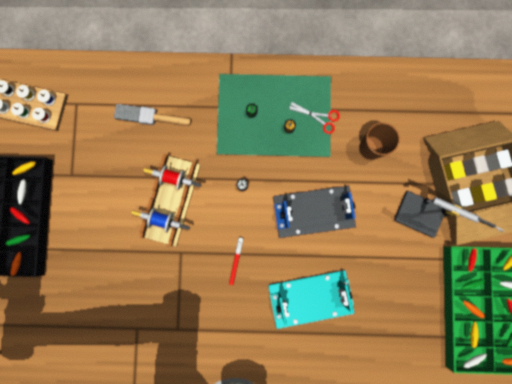

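View pics/scene0.png

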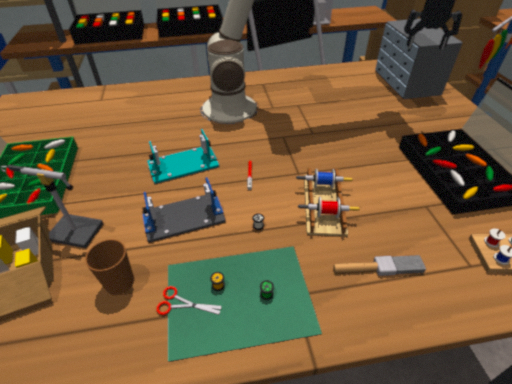

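Candidates in the top view:
- **Reels:** red reel (171,178), to be taken. Blue reel (160,218), marker (236,260), red lures (20,215) and (472,260), and rack spools (45,97) are not it.
- **Stands:** dark base with blue cheeks (314,210), to be used. The turquoise one (312,298) is the look-alike.

In the scene view the red reel is at (327,208) and the stand at (183,213).

```bash
python3 - <<'E'
from h import *
S={}
for n in("top","scene"):
    z=np.load(n+"0.npz"); C=(z["K"],z["R"],z["o"]); im=z["im"]; P=pts(C,z["d"]); hsv=cv2.cvtColor(im,cv2.COLOR_BGR2HSV); S[n]=(C,im,P)
    H,s,v=[hsv[...,i].astype(int) for i in range(3)]
    reg=np.zeros(H.shape,bool)
    if n=="top": rr=(130,260,130,205); sr=(178,245,265,365)
    else: rr=(160,245,290,365); sr=(170,250,135,230)
    def box(b): m=np.zeros(H.shape,bool); m[b[0]:b[1],b[2]:b[3]]=1; return m
    red=((H<6)|(H>174))&(s>170)&(v>90)&box(rr)
    blue=(H>105)&(H<125)&(s>120)&(v>60)
    brass=(H>18)&(H<32)&(s>130)&(v>120)&(P[...,2]>30)&box(rr)
    for nm,m in(("red",red),("bluereel",blue&box(rr)),("cheek",blue&box(sr)),("brass",brass)):
        k,l,st,c=cv2.connectedComponentsWithStats(m.astype(np.uint8))
        for i in range(1,k):
            if st[i,4]>6:
                p=P[l==i]; print(n,nm,c[i].round(1),st[i,4],np.median(p,0).round(1),p.min(0).round(),p.max(0).round())
    up=box(sr)&(P[...,2]>30); print(n,"stand high pts",up.sum(), np.percentile(P[up],[0,50,99],axis=0).round())
    b=im[rr[0]:rr[1],rr[2]:rr[3]]; c=im[sr[0]:sr[1],sr[2]:sr[3]]
    f=lambda x:cv2.resize(x,(400,300),interpolation=cv2.INTER_CUBIC)
    S[n+"c"]=np.hstack([f(b),f(c)])
cv2.imwrite("pics/crops.png",np.vstack([S["topc"],S["scenec"]]))
E
```

```text
top red [169.8 176.5] 176 [605.8 176.   60.6] [588. 157.  49.] [622. 197.  66.]
top bluereel [158.1 219.1] 187 [499.3 200.1  60.8] [483. 180.  49.] [517. 220.  68.]
top cheek [350.6 206.5] 80 [ 538.1 -266.5   92.6] [ 513. -287.   19.] [ 573. -258.   99.]
top cheek [282.1 215.1] 228 [ 515.6 -105.6   23.5] [ 467. -122.   13.] [ 558.  -37. 1066.]
top brass [147.1 170.1] 33 [621.4 235.8  49.9] [617. 226.  43.] [627. 248.  55.]
top brass [135.4 212.7] 32 [513.5 259.6  49.6] [508. 250.  45.] [518. 272.  53.]
top stand high pts 458 [[ 467. -279.   30.]
 [ 530. -256.   86.]
 [ 574.  -37. 1066.]]
scene red [329.3 206.9] 195 [617.1 174.5  56. ] [ 596. -107.   34.] [1177.  196.  677.]
scene bluereel [324.7 177.8] 163 [510.8 198.2  55. ] [490. 180.  38.] [521. 219.  63.]
scene cheek [210.  188.1] 25 [ 534.7 -107.5   90.7] [ 498. -115.   82.] [ 551. -102.   93.]
scene cheek [146.1 202.6] 28 [ 557.  -261.9   91.1] [ 520. -268.   64.] [ 576. -257.   93.]
scene cheek [215.9 205.7] 96 [544.9 -98.9  18.3] [ 491. -108.   14.] [1177.  -87.  677.]
scene cheek [148.3 222.7] 114 [ 559.1 -272.8   17.6] [ 524. -285.   12.] [ 579. -256.   83.]
scene brass [347.4 178.9] 25 [518.1 259.7  46.3] [513. 252.  41.] [522. 270.  50.]
scene brass [354. 208.] 27 [624.1 235.9  46.3] [620. 226.  44.] [629. 247.  50.]
scene stand high pts 470 [[ 489. -275.   31.]
 [ 548. -121.   75.]
 [1177.  -96.  677.]]
```

View pics/crops.png

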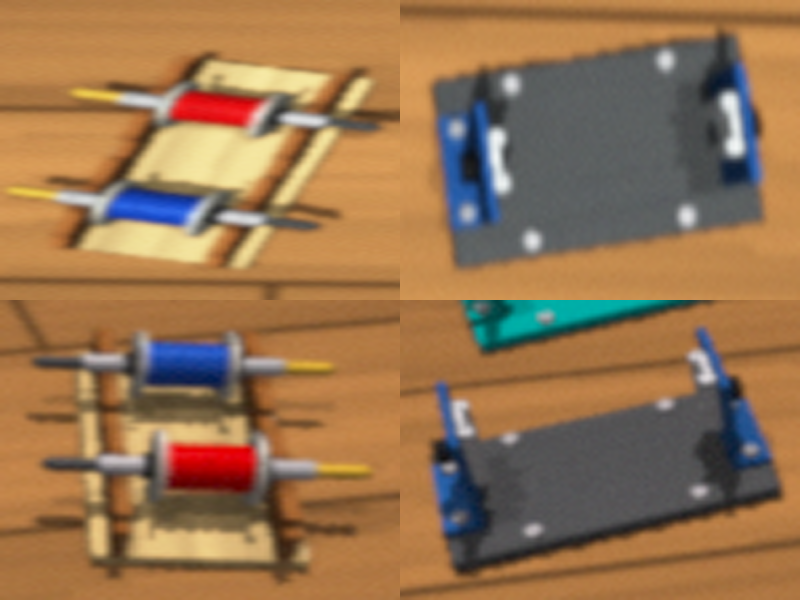

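The crops show the red reel with its brass (sprung) pin pointing to world +y (crop 95,95) and its dark pin at the other end. The stand has a dark base, blue cheeks and white channels (crop 500,160 and 735,125). Both choices match the description, so I'll move to a wrist view of the reel.

send_rows --steps '[[[3.7,1.4,0.4,0,1],[3.7,1.4,0.4,0,1],[3.7,1.4,0.4,0,1],[3.7,1.4,0.4,0,1],[3.7,1.4,0.4,0,1],[3.7,1.4,0.4,0,1],[3.7,1.4,0.4,0,1],[3.7,1.4,0.4,0,1],[3.7,1.4,0.4,0,1],[3.7,1.4,0.4,0,1]]]'

```text
clock: 0.98
position: [505.9, 345.9, 185.9]
ee_rot: [0.989, -0.145, -0.001, 0.001]
contact_force: [0.6, 1.4, 0.5]
gripper_width: 85.6
```

send_rows --steps '[[[0,0,0.4,0.12,1],[0,0,0.4,0.12,1],[0,0,0.4,0.12,1],[0,0,0.4,0.12,1],[0,0,0.4,0.12,1],[0,0,0.4,0.12,1],[0,0,0,0.12,1],[0,0,0,0.12,1],[0,0,0,0.12,1],[0,0,0,0.12,1]]]'

```text
clock: 1.82
position: [511.4, 334.5, 153.7]
ee_rot: [0.717, -0.697, -0.0, 0.008]
contact_force: [0.1, -0.5, -0.2]
gripper_width: 85.6
```

send_rows --steps '[[[2.3,-2.8,0,0,1],[2.3,-2.8,0,0,1],[2.3,-2.8,0,0,1],[2.3,-2.8,0,0,1],[0,0,0,0.1,1],[0,0,0,0.1,1],[0,0,0,0.08,1],[0,0,0,0,1]]]'

```text
clock: 2.48
position: [629.6, 240.6, 148.8]
ee_rot: [-0.606, 0.795, -0.0, -0.011]
contact_force: [0.4, 0.6, -0.2]
gripper_width: 85.5
```

```bash
cat >> h.py <<'E'
def snap(tag,n="wrist",scale=1.5):
    s=arm.read_state(); C=cam(n,s); im,d=optics.get_image(n)
    np.savez(tag+".npz",im=im,d=d,K=C[0],R=C[1],o=C[2]); cv2.imwrite(f"pics/{tag}.png",cv2.resize(im,None,fx=scale,fy=scale)); return C,im,d,s
def load(tag):
    z=np.load(tag+".npz"); return (z["K"],z["R"],z["o"]),z["im"],z["d"]
def hd(s): x=R.from_quat(s["ee_rot"]).as_matrix(); return np.arctan2(x[1,0],x[0,0])
def plan(target,head=None):
    "tool-axis shift in cm to a world point, turn in rad"
    s=arm.read_state(); M=R.from_quat(s["ee_rot"]).as_matrix(); d=M.T@(np.array(target)-s["position"])/10
    t=0 if head is None else -((np.radians(head)-hd(s)+np.pi)%(2*np.pi)-np.pi)
    print("clock",round(s["clock"],2),"pos",s["position"].round(1),"head",np.degrees(hd(s)).round(2),"shift cm",d.round(2),"turn",round(t,3),"F",s["contact_force"].round(1),"w",round(s["gripper_width"],1))
E
python3 - <<'E'
from h import *
C,im,d,s=snap("w1"); P=pts(C,d)
print(s["position"],np.degrees(hd(s)),C[2],C[1].round(2))
hsv=cv2.cvtColor(im,cv2.COLOR_BGR2HSV); H,S,V=[hsv[...,i].astype(int) for i in range(3)]
for nm,m in(("red",((H<6)|(H>174))&(S>160)&(V>70)),("blue",(H>105)&(H<125)&(S>120)&(V>60)),("brass",(H>18)&(H<32)&(S>120)&(V>100)&(P[...,2]>38)&(P[...,2]<60))):
    k,l,st,c=cv2.connectedComponentsWithStats(m.astype(np.uint8))
    for i in range(1,k):
        if st[i,4]>60:
            p=P[l==i]; r=cv2.minAreaRect(np.argwhere(l==i)[:,::-1].astype(np.float32)); print(nm,c[i].round(1),st[i],np.median(p,0).round(1),r)
E
```

```text
[629.55524656 240.62008273 148.75995777] -105.38067288307694 [612.92052895 173.28598812 293.1846333 ] [[-0.96  0.26  0.06]
 [ 0.27  0.93  0.26]
 [ 0.01  0.26 -0.96]]
red [259.7 113.7] [ 240   88   39   52 1905] [604.8 173.3  59.6] ((258.9999694824219, 113.49998474121094), (50.99999237060547, 37.99999237060547), 90.0)
red [428.1 380. ] [421 375  13   9  79] [487.  530.3  44. ] ((427.0, 379.0), (8.0, 12.0), 90.0)
blue [382.9 107.4] [ 362   82   44   52 1952] [503.1 195.8  59.4] ((383.5, 107.5), (51.0, 43.0), 90.0)
brass [375.  177.2] [370 165  11  26 223] [513.8 258.4  48.5] ((374.95172119140625, 177.57931518554688), (9.467185020446777, 25.079736709594727), 4.763641834259033)
brass [260.5 183. ] [256 171  10  25 191] [620.1 234.8  48.8] ((260.5, 183.0), (24.0, 9.0), 90.0)
```

View pics/w1.png

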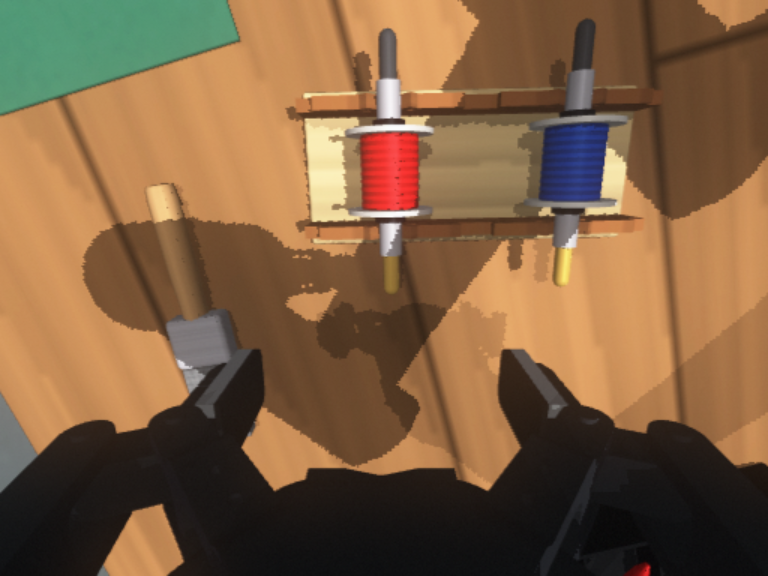

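The wrist view shows the red reel's barrel at (260,114) in raw pixels, brass tip at about (260.7,194.5) and dark tip at about (258.7,20). The blue reel is at (383,107). I'll look at the stand before grasping.

send_rows --steps '[[[3.8,-0.1,-0.8,0,1],[3.8,-0.1,-0.8,0,1],[3.8,-0.1,-0.8,0,1],[3.8,-0.1,-0.8,0,1],[3.8,-0.1,-0.8,0,1],[3.8,-0.1,-0.8,0,1],[3.8,-0.1,-0.8,0,1],[3.8,-0.1,-0.8,0,1],[3.8,-0.1,-0.8,0,1],[3.8,-0.1,-0.8,0,1]]]'

```text
clock: 3.37
position: [541.3, -133.6, 235.2]
ee_rot: [-0.625, 0.781, 0.001, -0.015]
contact_force: [0.8, -0.9, 0.1]
gripper_width: 85.5
```

send_rows --steps '[[[1,0,-0.2,0,1],[0,0,0,0,1]]]'

```text
clock: 3.53
position: [537.7, -148.9, 240.1]
ee_rot: [-0.624, 0.782, -0.001, -0.013]
contact_force: [-0.2, 0.9, -1.4]
gripper_width: 85.3
```

```bash
python3 - <<'E'
from h import *
C1,_,_=load("w1"); C0,_,_=load("top")if 0 else load("top0")
for nm,px in(("brass",(260.7,194.5)),("dark",(258.7,20))): print(nm,onz(C1,*px,44).round(1))
a=onz(C1,260.7,194.5,44)-onz(C1,258.7,20,44); print("len",np.linalg.norm(a),"heading",np.degrees(np.arctan2(a[1],a[0])))
print("tri red barrel",tri(ray(C1,259.7,113.7),ray(C0,169.8,176.5)))
C,im,d,s=snap("w2"); print(s["clock"],s["position"],C[2])
cv2.imwrite("pics/w2c.png",cv2.resize(im[0:260,120:400],None,fx=2.3,fy=2.3,interpolation=cv2.INTER_CUBIC))
E
```

```text
brass [623.  247.1  44. ]
dark [585.5 100.8  44. ]
len 151.0051484889801 heading 75.64119160687177
tri red barrel (array([604.5307263 , 173.74266377,  69.60738368]), np.float64(1.3477718054036347))
3.5333 [ 537.73612235 -148.85801343  240.05169759] [ 524.47690835 -216.43957956  384.70522934]
```

View pics/w2.png

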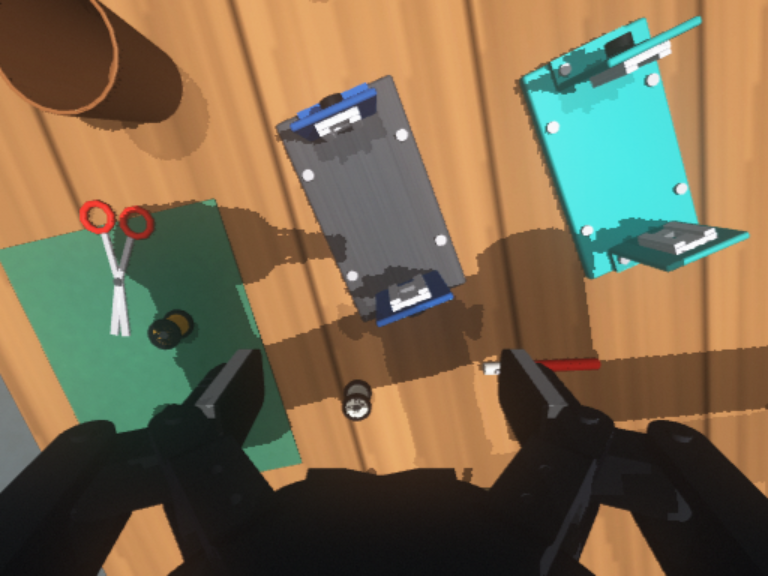

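```bash
python3 - <<'E'
from h import *
C,im,d=load("w2"); P=pts(C,d); hsv=cv2.cvtColor(im,cv2.COLOR_BGR2HSV); H,S,V=[hsv[...,i].astype(int) for i in range(3)]
C1,_,_=load("w1"); Cs,_,_=load("scene0"); print("tri scene/wrist", tri(ray(C1,259.7,113.7),ray(Cs,329.3,206.9)))
box=np.zeros(H.shape,bool); box[48:222,180:312]=1
hi=box&(P[...,2]>70)
for nm,m in(("blue",hi&(H>105)&(H<125)&(S>110)),("alu",hi&(S<60)&(V>120))):
    k,l,st,c=cv2.connectedComponentsWithStats(m.astype(np.uint8))
    for i in range(1,k):
        if st[i,4]>8: p=P[l==i]; print(nm,c[i].round(1),st[i,4],np.median(p,0).round(1),p.min(0).round(1),p.max(0).round(1))
# holes screws on the base
m=box&(S<50)&(V>150)&(P[...,2]<30); k,l,st,c=cv2.connectedComponentsWithStats(m.astype(np.uint8))
for i in range(1,k):
    if st[i,4]>8: print("screw",c[i].round(1),st[i,4],np.median(P[l==i],0).round(1))
a=im[52:95,190:262]; b=im[176:222,240:308]; f=lambda x:cv2.resize(x,(780,290),interpolation=cv2.INTER_CUBIC)
f=lambda x:cv2.resize(x,(480,300),interpolation=cv2.INTER_CUBIC)
cv2.imwrite("pics/chan.png",np.vstack([f(a),f(b)]))
for r0,r1,c0,c1 in((68,93,205,245),(184,214,252,296)):
    print(P[r0:r1:3,c0:c1:3,2].round().astype(int))
E
```

```text
tri scene/wrist (array([605.68613583, 176.22288319,  44.34344124]), np.float64(6.55379305790436))
blue [221.9  72.5] 360 [ 542.  -265.7   92.3] [ 511.8 -273.    89.7] [ 573.7 -216.4  384.7]
blue [276.4 205.9] 244 [ 516.5 -112.7   92.1] [ 486.7 -119.5   90.2] [ 548.3 -105.6   94.4]
alu [224.7  80.1] 244 [ 541.8 -259.3   85.2] [ 525.7 -265.7   71.5] [ 558.7 -252.    87.9]
alu [273.5 199.4] 174 [ 517.8 -118.5   85.3] [ 501.5 -216.4   71.4] [ 534.7 -112.1  384.7]
screw [267.4  89.5] 55 [ 494.  -245.7   15.3]
screw [205.2 116.3] 51 [ 582.4 -230.8   15.4]
screw [293.7 159.7] 47 [ 477.5 -146.9   15.2]
screw [234.5 183.4] 43 [ 566.4 -132.2   15.3]
[[ 0  1  1 66 68 68 67 91 92 92 93 92 88 81]
 [ 1 18 17 66 66 93 93 94 92 91 87 79 71 63]
 [17 18 91 93 92 94 92 90 84 85 85 85 52 42]
 [92 93 94 92 92 91 84 86 86 84 86 85 30 21]
 [91 92 93 88 86 85 85 85 82 74 86 85 13 11]
 [92 86 85 86 85 84 79 71 53 51 73 62 50 13]
 [77 69 86 85 84 68 53 48 12 12 47 14 11 13]
 [59 50 39 85 84 77 12 12 13 12 13 12 12 12]
 [37 25 13 12 64 51 43 12 10 11 12 14 12 13]]
[[ 12  13  13  13  14  13  12  13  42  48  22  28  32  39  13]
 [ 11  10  14  12  13  11  12  18  57  61  66  41  47  52  56]
 [ 13  12  14  43  45  41  45  52  55  74  79  54  58  63  68]
 [ 12  12  19  56  63  53  53  53  69  85  85  83  71  74  78]
 [ 23  28  33  70  74  66  71  75 385  84  86  85  80  86  90]
 [ 37  42  47  82  85  79  82  86  84  87  84  88  91  93  94]
 [ 50  56  61  86  84  85  85  85  86  88  91  92  92  92   1]
 [ 63  67  70  85  86  85  88  91  92  93  93  94   2   0   0]
 [ 74  78  82  86  90  93  93  91  92  67   1   0   1   1   1]
 [ 85  89  92  93  92  92   0  67   0   1  -1   1   1   1   0]]
```

View pics/chan.png

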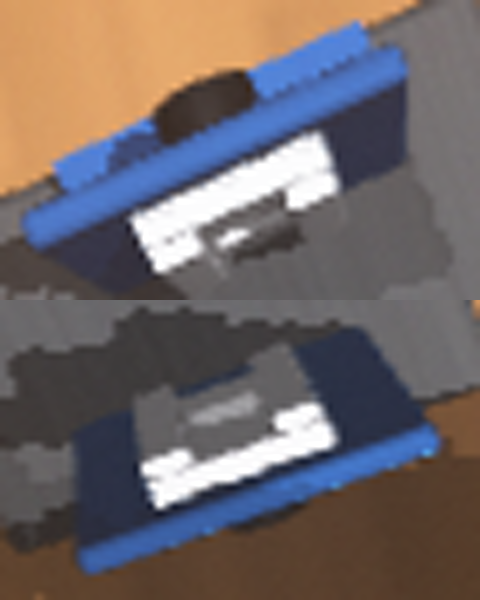

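```bash
python3 - <<'E'
from h import *
C,im,d=load("w2"); P=pts(C,d); hsv=cv2.cvtColor(im,cv2.COLOR_BGR2HSV)
c0=np.array([529.7,-189.05]); h=np.radians(99.4); y=np.array([np.cos(h),np.sin(h)]); x=np.array([y[1],-y[0]])
for b in((68,93,200,245),(184,214,248,300)):
    Q=P[b[0]:b[1],b[2]:b[3]].reshape(-1,3); hh=hsv[b[0]:b[1],b[2]:b[3]].reshape(-1,3)
    for nm,m in(("alu",(hh[:,1]<60)&(hh[:,2]>150)&(abs(Q[:,2]-85)<3)),("blue",(hh[:,1]>100)&(abs(Q[:,2]-92)<3))):
        q=Q[m,:2]-c0; print(nm,m.sum(),"x",np.percentile(q@x,[1,50,99]).round(1),"y",np.percentile(q@y,[1,50,99]).round(1),"z",np.median(Q[m,2]).round(1))
plan([604.3,174,120],-104.4)
E
```

```text
alu 227 x [-15.1   0.4  16. ] y [-75.  -71.5 -66.2] z 85.3
blue 217 x [-16.    6.4  24.6] y [-80.7 -77.3 -75.1] z 92.3
alu 157 x [-15.    0.9  16.2] y [66.4 71.4 75.1] z 85.3
blue 224 x [-28.2  -3.6  25.9] y [74.8 77.  80.4] z 92.0
clock 3.58 pos [ 538.  -148.   239.9] head -102.79 shift cm [-33.13   0.48  11.27] turn 0.028 F [-0.4 -1.  -0.8] w 85.7
```

send_rows --steps '[[[-3.6,0.05,0.5,0.01,1],[-3.6,0.05,1.0,0.01,1],[-3.6,0.05,1.2,0.01,1],[-3.6,0.05,1.2,0,1],[-3.6,0.05,1.2,0,1],[-3.6,0.05,1.2,0,1],[-3.6,0.05,1.2,0,1],[-3.6,0.05,1.2,0,1],[-3.0,0.05,1.2,0,1],[0,0,0,0,1]]]'

```text
clock: 4.42
position: [607.6, 189.3, 125.5]
ee_rot: [-0.62, 0.784, -0.001, -0.014]
contact_force: [0.1, -1.3, -1.5]
gripper_width: 85.2
```

```bash
python3 -c "
from h import *
plan([604.3,174,25],-104.4)"
```

```text
clock 4.42 pos [607.6 189.3 125.5] head -103.29 shift cm [ 1.33 -0.18 10.08] turn 0.019 F [ 0.1 -1.3 -1.5] w 85.2
```

send_rows --steps '[[[1.2,-0.18,0,0.02,1],[0,0,0,0,1],[0.05,0,2.5,0,1],[0.05,0,2.5,0,1],[0.05,0,2.0,0,1],[0,0,0,0,1]]]'

```text
clock: 4.92
position: [602.4, 178.7, 54.0]
ee_rot: [-0.616, 0.787, -0.001, -0.013]
contact_force: [-0.1, -0.9, -0.6]
gripper_width: 85.2
```

```bash
python3 -c "
from h import *
plan([604.3,174,25],-104.4);s=arm.read_state();print(R.from_quat(s['ee_rot']).as_matrix().round(4),s['joints'])"
```

```text
clock 4.92 pos [602.4 178.7  54. ] head -103.88 shift cm [ 0.35 -0.33  2.91] turn 0.009 F [-0.1 -0.9 -0.6] w 85.2
[[-0.2398 -0.9707 -0.0183]
 [-0.9706  0.2401 -0.0181]
 [ 0.022   0.0134 -0.9997]] [ 0.5483901   0.56803579 -0.17727952  0.00788903 -0.85058699 -0.79598716]
```

send_rows --steps '[[[0.2,-0.33,1.2,0.01,1],[0.1,0,1.2,0,1],[0.05,0,0.5,0,1],[0,0,0,0,1]]]'

```text
clock: 5.25
position: [606.4, 172.2, 27.2]
ee_rot: [-0.611, 0.791, -0.002, -0.01]
contact_force: [-0.6, -0.1, -0.4]
gripper_width: 85.3
```

```bash
python3 -c "
from h import *
plan([604.3,174,25],-104.4)"
```

```text
clock 5.25 pos [606.4 172.2  27.2] head -104.61 shift cm [-0.13  0.25  0.22] turn -0.004 F [-0.6 -0.1 -0.4] w 85.3
```

send_rows --steps '[[[-0.1,0.2,0.2,0,0.6],[0,0,0,0,0.4],[0,0,0,0,0.2],[0,0,0,0,0],[0,0,0,0,0],[0,0,0,0,0],[0,0,0,0,0],[0,0,0,0,0]]]'

```text
clock: 5.92
position: [604.4, 174.7, 29.0]
ee_rot: [-0.611, 0.791, -0.002, -0.009]
contact_force: [0.8, -0.5, -1.3]
gripper_width: 32.1
```

```bash
python3 -c "
from h import *
plan([604.3,174,25],-104.4);s=arm.read_state();print(R.from_quat(s['ee_rot']).as_matrix().round(4))"
```

```text
clock 5.92 pos [604.4 174.7  29. ] head -104.65 shift cm [ 0.06 -0.01  0.41] turn -0.004 F [ 0.8 -0.5 -1.3] w 32.1
[[-0.2528 -0.9674 -0.0112]
 [-0.9674  0.253  -0.0137]
 [ 0.0161  0.0074 -0.9998]]
```

send_rows --steps '[[[0,0,-1.0,0,0],[0,0,-2.0,0,0],[0,0,-2.5,0,0],[0,0,-2.5,0,0],[0,0,-1.0,0,0],[0,0,0,0,0]]]'

```text
clock: 6.42
position: [605.5, 175.1, 123.3]
ee_rot: [-0.611, 0.792, -0.002, -0.01]
contact_force: [0.1, 0.1, -1.2]
gripper_width: 32.2
```

```bash
python3 - <<'E'
from h import *
plan([509.1,-198.8,130],-97.6)
C,im,d,s=snap("w3"); print(C[2]); print(R.from_quat(s['ee_rot']).as_matrix().round(4))
t,dd=optics.get_image("scene"); cv2.imwrite("pics/s3.png",t); np.savez("scene3.npz",im=t,d=dd)
a=cv2.resize(im,(512,384)); b=cv2.resize(t[140:240,270:400],(520,400),interpolation=cv2.INTER_CUBIC)
cv2.imwrite("pics/m3.png",cv2.resize(np.vstack([cv2.copyMakeBorder(a,0,0,0,8,0),b]),None,fx=.76,fy=.76))
E
```

```text
clock 6.42 pos [605.5 175.1 123.3] head -104.68 shift cm [38.61 -0.15  0.05] turn -0.124 F [ 0.1  0.1 -1.2] w 32.2
[589.08910444 107.71443807 267.72517598]
[[-0.2533 -0.9673 -0.0135]
 [-0.9672  0.2535 -0.0159]
 [ 0.0188  0.0091 -0.9998]]
```

View pics/m3.png

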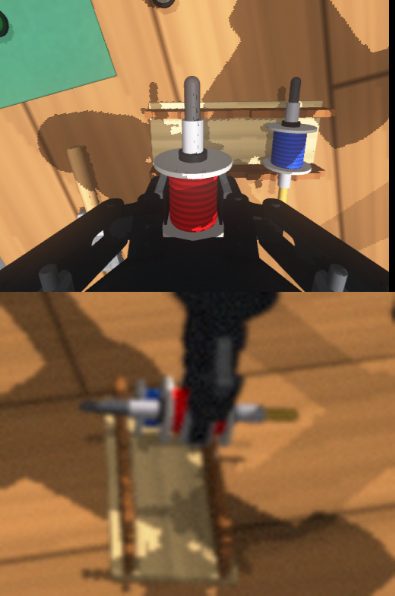

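The wrist picture shows the red reel held square (dark tip at raw pixel about (252,100)) with the blue reel still in its notch. Next I'll work out where the dark tip sits in the tool frame.

```bash
python3 - <<'E'
from h import *
C,im,d=load("w3"); s=arm.read_state(); M=R.from_quat(s["ee_rot"]).as_matrix(); P=pts(C,d)
Q=(P-s["position"])@M   # tool frame
near=(d>50)&(d<165); sub=near.copy(); sub[:, :225]=0; sub[:,285:]=0; sub[200:]=0
r=np.argwhere(sub); print("top row",r[:,0].min(), [int(r[r[:,0]==k,1].mean()) for k in range(r[:,0].min(),r[:,0].min()+8)])
q=Q[sub]; q=q[q[:,0]>50]; print("max tool x",np.percentile(q[:,0],[95,99,100]).round(1))
for lo,hi in((52,58),(60,66),(66,72)):
    k=q[(q[:,0]>lo)&(q[:,0]<hi)]; print(lo,hi,len(k),"y mid",(np.percentile(k[:,1],3)+np.percentile(k[:,1],97)).round(1)/2,"top z",np.percentile(k[:,2],5).round(1))
fl=Q[near]; 
E
```

```text
top row 100 [252, 252, 252, 252, 252, 252, 252, 252]
max tool x [74.3 75.7 76.1]
52 58 260 y mid -1.6 top z -23.3
60 66 272 y mid -1.85 top z -23.1
66 72 293 y mid -1.85 top z -23.1
```

send_rows --steps '[[[3.5,0,0,-0.02,0],[3.5,0,0,-0.02,0],[3.5,0,0,-0.02,0],[3.5,0,0,-0.02,0],[3.5,0,0,-0.02,0],[3.5,0,0,0,0],[3.5,0,0,0,0],[3.5,0,0,0,0],[3.5,0,0,0,0],[0,0,0,0,0]]]'

```text
clock: 7.35
position: [533.1, -145.8, 109.5]
ee_rot: [-0.653, 0.757, 0.008, -0.025]
contact_force: [0.2, -0.0, -1.8]
gripper_width: 32.3
```

```bash
python3 -c "
from h import *
plan([509.1,-198.8,115],-97.6);s=arm.read_state();print(R.from_quat(s['ee_rot']).as_matrix().round(4))"
```

```text
clock 7.35 pos [ 533.1 -145.8  109.5] head -98.37 shift cm [ 5.61  1.62 -0.33] turn -0.013 F [ 0.2 -0.  -1.8] w 32.3
[[-0.1455 -0.9882 -0.0483]
 [-0.989   0.1466 -0.0198]
 [ 0.0266  0.0448 -0.9986]]
```

```bash
cat >> h.py <<'E'
O=np.array([529.3,-188.8,0]); HS=np.radians(99.4)
YV=np.array([np.cos(HS),np.sin(HS),0]); XV=np.array([YV[1],-YV[0],0]); B=np.stack([XV,YV,[0,0,1]])
TS=np.array([-76.5,.3,-16.2]); TP=np.array([76.5,-.3,-13.8])
def st(target=None,theta=None):
    "tips in stand frame (mm); shift in tool cm bringing the sprung tip to a stand-frame target, after a turn to theta deg"
    s=arm.read_state(); M=R.from_quat(s["ee_rot"]).as_matrix(); p=s["position"]
    a,b=[B@(p+M@t-O) for t in(TS,TP)]; d=a-b; th=np.degrees(np.arctan2(d[0],d[1]))
    print("clock",round(s["clock"],2),"sprung",a.round(1),"plain",b.round(1),"theta",th.round(2),"F stand",(B@s["contact_force"]).round(1),"w",round(s["gripper_width"],1),"tilt",M[2,:2].round(3))
    if target is not None:
        t=0 if theta is None else np.radians(theta-th)  # theta grows as world heading falls = + turn
        M2=M@R.from_euler("z",t).as_matrix(); dp=np.array(target)-B@(p+M2@TS-O)
        print("turn",round(t,3),"shift cm (present axes)",(M.T@B.T@dp/10).round(2))
E
python3 -c "
from h import *
st([0,66.5,110],17)"
```

```text
clock 7.35 sprung [ 34.6 114.9 123.7] plain [-11.6 -30.9 125.3] theta 17.59 F stand [ 0.2 -0.1 -1.8] w 32.3 tilt [0.027 0.045]
turn -0.01 shift cm (present axes) [5.63 1.67 1.6 ]
```

send_rows --steps '[[[1.8,0.55,0,0,0],[1.8,0.55,0,0,0],[1.5,0.5,0,-0.01,0],[0,0,0,0,0]]]'

```text
clock: 7.68
position: [503.6, -197.4, 104.2]
ee_rot: [-0.655, 0.755, 0.014, -0.029]
contact_force: [-0.5, -0.0, -1.8]
gripper_width: 32.0
```

```bash
python3 -c "
from h import *
st([0,66.5,110],17)"
```

```text
clock 7.68 sprung [ -3.1  68.8 118.4] plain [-48.6 -77.2 119.9] theta 17.32 F stand [-0.5  0.1 -1.8] w 32.0 tilt [0.026 0.059]
turn -0.006 shift cm (present axes) [ 0.11 -0.45  0.82]
```

send_rows --steps '[[[0.1,-0.35,0.4,0,0],[0,0,0.4,0,0],[0,0,0,0,0]]]'

```text
clock: 7.93
position: [505.0, -198.5, 92.2]
ee_rot: [-0.654, 0.756, 0.016, -0.031]
contact_force: [-0.9, 0.3, -1.4]
gripper_width: 32.0
```

```bash
python3 -c "
from h import *
st([0,67,97],17)"
```

```text
clock 7.93 sprung [ -1.7  67.4 106.4] plain [-47.5 -78.6 107.9] theta 17.43 F stand [-0.8  0.4 -1.4] w 32.0 tilt [0.025 0.065]
turn -0.007 shift cm (present axes) [-0.03 -0.29  0.93]
```

send_rows --steps '[[[0,-0.2,0.3,0,0],[0,0,0.3,0,0],[0,0,0,0,0]]]'

```text
clock: 8.18
position: [507.3, -197.1, 84.0]
ee_rot: [-0.655, 0.755, 0.017, -0.031]
contact_force: [0.3, 0.6, -1.9]
gripper_width: 32.6
```

```bash
python3 - <<'E'
from h import *
st([0,67,90],17)
c=[]
for n,b in(("top",(165,255,255,375)),("scene",(165,255,125,245))):
    im,d=optics.get_image(n); np.savez(n+"4.npz",im=im,d=d); c.append(cv2.resize(im[b[0]:b[1],b[2]:b[3]],(390,292),interpolation=cv2.INTER_CUBIC))
cv2.imwrite("pics/m4.png",np.hstack(c))
E
```

```text
clock 8.18 sprung [ 0.7 68.5 98.3] plain [-44.8 -77.6  99.7] theta 17.27 F stand [ 0.4  0.5 -1.9] w 32.6 tilt [0.025 0.067]
turn -0.005 shift cm (present axes) [ 0.14 -0.07  0.83]
```

View pics/m4.png

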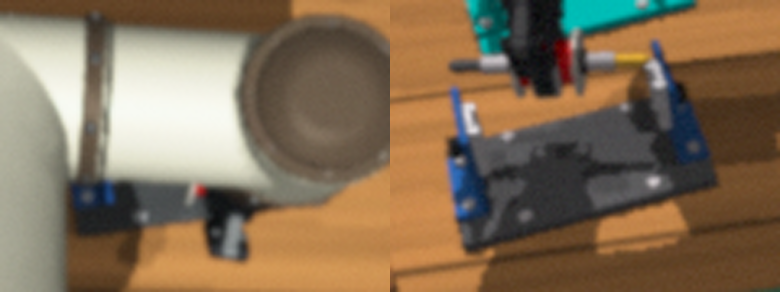

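The scene view shows the brass tip over the left channel's top and the dark pin clear of the right cheek. I'll lower it gently, watching the forces.

send_rows --steps '[[[0.12,-0.05,0.2,0,0],[0,0,0.2,0,0],[0,0,0.2,0,0],[0,0,0,0,0]]]'

```text
clock: 8.62
position: [508.2, -198.5, 78.9]
ee_rot: [-0.655, 0.754, 0.016, -0.03]
contact_force: [-0.9, -0.5, -1.1]
gripper_width: 32.3
```

```bash
python3 -c "
from h import *
st([0,67,84],17)"
```

```text
clock 8.62 sprung [ 1.3 67.1 93.2] plain [-44.  -79.1  94.6] theta 17.22 F stand [-1.  -0.3 -1.1] w 32.3 tilt [0.025 0.064]
turn -0.004 shift cm (present axes) [0.02 0.03 0.92]
```

send_rows --steps '[[[0,0.1,0.2,0,0],[0,0,0.2,0,0],[0,0,0.2,0,0],[0,0,0,0,0]]]'

```text
clock: 8.95
position: [506.6, -198.5, 72.6]
ee_rot: [-0.655, 0.755, 0.016, -0.03]
contact_force: [-0.7, 0.1, -2.5]
gripper_width: 32.6
```

```bash
python3 -c "
from h import *
st([0,67,80],17)"
```

```text
clock 8.95 sprung [-0.3 67.3 86.8] plain [-45.7 -78.9  88.3] theta 17.24 F stand [-0.7  0.2 -2.5] w 32.6 tilt [0.025 0.063]
turn -0.004 shift cm (present axes) [-0.   -0.11  0.68]
```

send_rows --steps '[[[0,-0.05,0.2,0,0],[0,0,0.2,0,0],[0,0,0.2,0,0],[0,0,0,0,0]]]'

```text
clock: 9.28
position: [506.7, -198.8, 65.9]
ee_rot: [-0.655, 0.755, 0.015, -0.03]
contact_force: [-0.3, -0.9, -1.4]
gripper_width: 32.4
```

```bash
python3 -c "
from h import *
st([0,68,70],17)"
```

```text
clock 9.28 sprung [-0.2 67.  80.1] plain [-45.6 -79.2  81.6] theta 17.25 F stand [-0.4 -0.8 -1.4] w 32.4 tilt [0.025 0.063]
turn -0.004 shift cm (present axes) [-0.13 -0.09  1.01]
```

send_rows --steps '[[[-0.2,0,0,0,0],[-0.2,0,0,0,0],[0,0,0,0,0],[0,0,0,0,0]]]'

```text
clock: 9.62
position: [507.1, -195.3, 65.8]
ee_rot: [-0.655, 0.754, 0.015, -0.031]
contact_force: [-0.4, -2.8, -1.7]
gripper_width: 32.4
```

```bash
python3 -c "
from h import *
st([0,68,70],17)"
```

```text
clock 9.62 sprung [ 0.8 70.4 79.9] plain [-44.5 -75.8  81.6] theta 17.22 F stand [-0.8 -2.7 -1.7] w 32.4 tilt [0.027 0.064]
turn -0.004 shift cm (present axes) [ 0.22 -0.09  1.  ]
```

send_rows --steps '[[[-0.1,0,0.2,0,0],[0,0,0.2,0,0],[0,0,0.2,0,0],[0,0,0.2,0,0],[0,0,0.2,0,0],[0,0,0,0,0]]]'

```text
clock: 10.12
position: [508.4, -195.1, 56.0]
ee_rot: [-0.655, 0.755, 0.013, -0.03]
contact_force: [0.6, -2.2, -1.7]
gripper_width: 32.2
```

```bash
python3 -c "
from h import *
st([0,72,62],17)"
```

```text
clock 10.12 sprung [ 2.  70.4 70.1] plain [-43.3 -75.7  71.9] theta 17.23 F stand [ 0.3 -2.2 -1.7] w 32.2 tilt [0.027 0.059]
turn -0.004 shift cm (present axes) [-0.11  0.16  0.82]
```

send_rows --steps '[[[-0.1,0.15,0.2,0,0],[0,0.05,0.2,0,0],[0,0,0.2,0,0],[0,0,0.15,0,0],[0,0,0,0,0]]]'

```text
clock: 10.53
position: [506.5, -193.7, 47.7]
ee_rot: [-0.655, 0.755, 0.013, -0.029]
contact_force: [1.6, -1.2, -1.6]
gripper_width: 32.1
```

```bash
python3 -c "
from h import *
st([0,72,60],17)"
```

```text
clock 10.53 sprung [ 0.3 72.1 61.8] plain [-45.  -74.   63.5] theta 17.25 F stand [ 1.4 -1.5 -1.6] w 32.1 tilt [0.027 0.058]
turn -0.004 shift cm (present axes) [ 0.01 -0.01  0.19]
```

send_rows --steps '[[[-0.05,0,0.15,0,0],[-0.1,0,0.1,0,0],[-0.1,0,0,0,0],[0,0,0,0,0]]]'

```text
clock: 10.87
position: [507.0, -190.3, 44.5]
ee_rot: [-0.655, 0.755, 0.013, -0.029]
contact_force: [0.9, -1.1, -0.7]
gripper_width: 32.4
```

```bash
python3 -c "
from h import *
st([0,76,59.3],17)"
```

```text
clock 10.87 sprung [ 1.4 75.3 58.7] plain [-44.  -70.8  60.3] theta 17.24 F stand [ 0.7 -1.3 -0.7] w 32.4 tilt [0.026 0.057]
turn -0.004 shift cm (present axes) [-0.02  0.12 -0.05]
```

The tip went past the web with almost no force, so it is in the cup (y about 75, z about 59). Now I'll press the spring in.

send_rows --steps '[[[-0.2,0.05,0,0,0],[-0.25,0,0,0,0],[-0.25,0,0,0,0],[0,0,0,0,0]]]'

```text
clock: 11.2
position: [507.8, -184.1, 44.8]
ee_rot: [-0.656, 0.755, 0.012, -0.029]
contact_force: [1.3, -4.6, -1.3]
gripper_width: 32.2
```

```bash
python3 -c "
from h import *
st([0,76,59.3],17)"
```

```text
clock 11.2 sprung [ 3.2 81.3 58.9] plain [-42.1 -64.8  60.7] theta 17.21 F stand [ 0.5 -4.7 -1.3] w 32.2 tilt [0.028 0.057]
turn -0.004 shift cm (present axes) [ 0.61  0.12 -0.02]
```

send_rows --steps '[[[-0.25,0.05,0,0,0],[-0.2,0,0,0,0],[-0.1,-0.2,0,-0.04,0],[0,-0.27,0,-0.05,0],[0,-0.1,0,-0.02,0],[0,0,0,0,0]]]'

```text
clock: 11.7
position: [516.0, -181.5, 45.1]
ee_rot: [-0.698, 0.715, 0.011, -0.028]
contact_force: [0.5, -5.5, -3.3]
gripper_width: 32.3
```

```bash
python3 -c "
from h import *
st([0,88.5,59],0)"
```

```text
clock 11.7 sprung [ 3.  84.7 59.3] plain [-25.2 -65.7  60.7] theta 10.61 F stand [-0.4 -5.5 -3.3] w 32.3 tilt [0.025 0.055]
turn -0.185 shift cm (present axes) [-0.45 -1.05  0.05]
```

send_rows --steps '[[[-0.2,0,0,0,0],[-0.15,0,0,0,0],[0,-0.2,0,-0.04,0],[0,0,0,0,0]]]'

```text
clock: 12.03
position: [518.8, -180.1, 45.0]
ee_rot: [0.713, -0.701, -0.01, 0.028]
contact_force: [1.2, -5.8, -2.6]
gripper_width: 32.5
```

```bash
python3 -c "
from h import *
st([0,88.7,59],0)"
```

```text
clock 12.03 sprung [ 2.8 86.3 59.2] plain [-19.  -65.2  60.7] theta 8.19 F stand [ 0.2 -5.9 -2.6] w 32.5 tilt [0.025 0.055]
turn -0.143 shift cm (present axes) [-0.28 -0.78  0.03]
```

send_rows --steps '[[[-0.2,0,0,0,0],[-0.2,0,0,0,0],[0,0,0,0,0]]]'

```text
clock: 12.28
position: [518.7, -177.9, 44.9]
ee_rot: [0.713, -0.7, -0.009, 0.029]
contact_force: [1.4, -6.7, -2.3]
gripper_width: 32.1
```

```bash
python3 -c "
from h import *
st([0,88.7,59],0)"
```

```text
clock 12.28 sprung [ 3.1 88.5 59. ] plain [-18.6 -63.   60.8] theta 8.16 F stand [ 0.3 -6.8 -2.3] w 32.1 tilt [0.028 0.055]
turn -0.142 shift cm (present axes) [-0.06 -0.78  0.01]
```

send_rows --steps '[[[-0.08,-0.2,0,-0.035,0],[-0.08,-0.2,0,-0.035,0],[0,0,0,0,0]]]'

```text
clock: 12.53
position: [523.6, -178.1, 45.0]
ee_rot: [0.738, -0.674, -0.009, 0.029]
contact_force: [0.5, -5.6, -2.7]
gripper_width: 32.2
```

```bash
python3 -c "
from h import *
st([0,88.7,59],0)"
```

```text
clock 12.53 sprung [ 2.2 88.2 59.2] plain [ -8.3 -64.5  60.8] theta 3.93 F stand [-0.4 -5.6 -2.7] w 32.2 tilt [0.026 0.055]
turn -0.069 shift cm (present axes) [-0.06 -0.3   0.03]
```

send_rows --steps '[[[-0.12,-0.15,0,-0.035,0],[-0.08,-0.15,0,-0.035,0],[0,0,0,0,0]]]'

```text
clock: 12.78
position: [528.4, -177.6, 45.1]
ee_rot: [0.763, -0.646, -0.008, 0.029]
contact_force: [0.5, -5.5, -3.5]
gripper_width: 32.4
```

```bash
python3 -c "
from h import *
st([0,88.7,59],0)"
```

```text
clock 12.78 sprung [ 1.3 88.1 59.4] plain [  2.2 -64.9  60.8] theta -0.31 F stand [-0.4 -5.5 -3.5] w 32.4 tilt [0.025 0.053]
turn 0.005 shift cm (present axes) [-0.06  0.17  0.05]
```

send_rows --steps '[[[0,0.1,0.08,0,0],[0.2,0,0.03,0,0],[0.2,0,0,0,0],[0,0,0,0,0]]]'

```text
clock: 13.12
position: [529.6, -183.6, 44.8]
ee_rot: [0.763, -0.645, -0.006, 0.029]
contact_force: [1.2, -4.7, -1.1]
gripper_width: 32.2
```

```bash
python3 -c "
from h import *
st([0.5,78,59],0)"
```

```text
clock 13.12 sprung [ 1.3 82.  58.8] plain [  2.4 -71.   60.7] theta -0.41 F stand [ 0.4 -4.8 -1.1] w 32.2 tilt [0.028 0.051]
turn 0.007 shift cm (present axes) [0.4  0.14 0.  ]
```

send_rows --steps '[[[0.15,0.1,0,0,0],[0.15,0,0,0,0],[0,0,0,0,0]]]'

```text
clock: 13.37
position: [529.1, -186.8, 44.6]
ee_rot: [0.763, -0.645, -0.006, 0.028]
contact_force: [1.3, -3.4, -1.9]
gripper_width: 32.3
```

```bash
python3 -c "
from h import *
st([0.5,78,59],0)"
```

```text
clock 13.37 sprung [ 0.4 78.9 58.7] plain [  1.4 -74.1  60.5] theta -0.37 F stand [ 0.8 -3.6 -1.9] w 32.3 tilt [0.028 0.051]
turn 0.007 shift cm (present axes) [ 0.09  0.04 -0.03]
```

send_rows --steps '[[[0.1,0,0,0,0],[0,0,0,0,0]]]'

```text
clock: 13.53
position: [529.2, -187.5, 44.6]
ee_rot: [0.763, -0.646, -0.006, 0.028]
contact_force: [1.1, -2.6, -1.3]
gripper_width: 32.1
```

```bash
python3 -c "
from h import *
st([0.5,78,59],0)"
```

```text
clock 13.53 sprung [ 0.4 78.2 58.7] plain [  1.4 -74.8  60.4] theta -0.36 F stand [ 0.7 -2.7 -1.3] w 32.1 tilt [0.027 0.051]
turn 0.006 shift cm (present axes) [ 0.02  0.04 -0.03]
```

send_rows --steps '[[[0,0,0,0,0.5],[0,0,0,0,0.6],[0,0,0,0,0.7],[0,0,0,0,0.8],[0,0,0,0,0.8],[0,0,0,0,0.8]]]'

```text
clock: 14.03
position: [527.8, -185.5, 45.0]
ee_rot: [0.764, -0.645, -0.008, 0.028]
contact_force: [0.3, -0.2, 0.6]
gripper_width: 68.3
```

```bash
python3 - <<'E'
from h import *
st()
im,d=optics.get_image("scene"); np.savez("scene5.npz",im=im,d=d); C,w,dw,s=snap("w5")
cv2.imwrite("pics/m5.png",np.hstack([cv2.resize(im[165:255,125:245],(390,292),interpolation=cv2.INTER_CUBIC),cv2.resize(w,(390,292))]))
E
```

```text
clock 14.03 sprung [-0.7 80.4 59.2] plain [  0.5 -72.6  60.7] theta -0.43 F stand [ 0.3 -0.3  0.6] w 68.3 tilt [0.025 0.053]
```

View pics/m5.png

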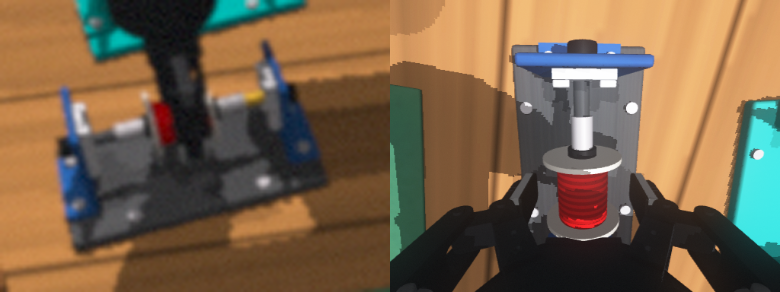

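The reel is released and sits level between the cheeks, with the dark pin entering its channel centrally. I'll lift straight up and check from the wrist.

send_rows --steps '[[[0,0,-0.5,0,0.8],[0,0,-1.5,0,0.8],[0,0,-2.5,0,0.8],[0,0,-3,0,0.8],[0,0,-3,0,0.8],[-1,0,-3,0,0.8],[-2,0,-3,0,0.8],[-2,0,-3,0,0.8],[0,0,0,0,0.8],[0,0,0,0,0.8]]]'

```text
clock: 14.97
position: [527.9, -128.4, 249.5]
ee_rot: [0.763, -0.646, -0.009, 0.029]
contact_force: [0.3, 0.0, -0.6]
gripper_width: 68.3
```

```bash
python3 - <<'E'
from h import *
C,im,d,s=snap("w6"); P=pts(C,d); print(s["position"],np.degrees(hd(s)))
q=(P-np.array([529.7,-189,0]))@B.T
hsv=cv2.cvtColor(im,cv2.COLOR_BGR2HSV); Hh,S,V=[hsv[...,i].astype(int) for i in range(3)]
reg=(abs(q[...,0])<12)&(abs(q[...,1])<74)&(q[...,2]>40)&(q[...,2]<84)
for nm,lo,hi in(("plain",-65,-55),("brass side",54,65),("tube-",-48,-32),("tube+",32,48)):
    m=reg&(q[...,1]>lo)&(q[...,1]<hi); k=q[m]
    if len(k): print(nm,len(k),"x",np.percentile(k[:,0],[5,50,95]).round(1),"top z",np.percentile(k[:,2],90).round(1))
m=((Hh<6)|(Hh>174))&(S>160)&(V>70)&(abs(q[...,1])<40)&(abs(q[...,0])<25); k=q[m]; print("red barrel y",np.percentile(k[:,1],[2,98]).round(1),"x med",np.median(k[:,0]).round(1),"top z",np.percentile(k[:,2],95).round(1))
b=proj(C,[530,-189,60]).astype(int); print(b)
x0,y0=max(b[0]-75,0),max(b[1]-110,0); cv2.imwrite("pics/m6.png",cv2.resize(im[y0:y0+200,x0:x0+150],None,fx=3,fy=3,interpolation=cv2.INTER_CUBIC))
E
```

```text
[ 527.86689585 -128.37102932  249.4745325 ] -80.49321339852618
plain 76 x [-2.8  1.3  5.3] top z 66.6
brass side 60 x [-4.2 -0.2  3.5] top z 66.5
tube- 174 x [-5.1  1.5  7.7] top z 68.3
tube+ 142 x [-6.6 -0.2  5.9] top z 68.4
red barrel y [-19.2  20.9] x med 1.4 top z 78.6
[251 124]
```

View pics/m6.png

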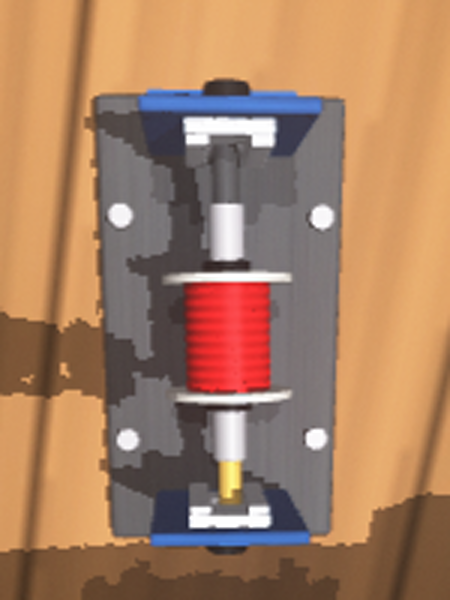

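Both pins go into their channels at the cup level. The barrel's centre is at y = +0.9 mm (expected +1.5 when seated), its axis is level at about 61 mm, and the arm is clear. Handing in.

```bash
python3 -c "
from bench import job
print(job.job_done())"
```

```text
the job is handed in; nothing more can be done
None
```

The red reel is now on the blue stand, released, and I handed the job in at about 15 s of the 54 s allowed. It reported no verdict.

**What I did**
- I took the reel from the rack across its barrel and brought it to the stand turned about 17° so the dark pin cleared the right cheek.
- I slid the brass pin down the +y groove into its cup and pressed the spring in about 13.5 mm.
- I then swung the dark pin past the lips, let it spring into the opposite cup, opened the gripper and lifted clear.
- The wrist force readings between moves never passed about 7 N.

**Last checks**
- **Seating:** the final wrist view shows both pins inside the channels at cup level. The barrel's centre is at y = +0.9 mm, where a fully home spindle gives +1.5 and a pin resting on the web would give about +6.5.
- **Height and line:** the spindle is level. By depth its axis is about 61 mm up, within the 50–78 mm allowed. The pins lie within about 1.5 mm of the groove lines.
- **Disagreements:** the axis reads 61 mm by camera against 59 mm by feel and channel height. The wrist camera also seems off by up to 1.8 mm sideways. One early top-plus-wrist triangulation put the reel about 10 mm too high, and I rejected it in favour of depth and a scene-plus-wrist check.
- **Not measured at the end:** I did not re-measure the other objects. In the pictures taken after lifting, the blue reel was still in its notch, and I saw no contact with anything else.

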